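# Take a water-level reading in the white planter

### The arm

A 6-joint arm with a two-finger parallel gripper is mounted at the origin on the work surface. World frame = base frame: x ahead of the robot, y to its left, z up, the work surface at z = 0. Lengths are in m, angles in rad, forces in N, time in s.
With the tool pointing down it reaches from about 0.3 to 0.825 m from the base axis. Payload 5.4 kg.
Tool frame: the origin (TCP) lies at the very end of the fingers, on their centre line; the grasp point (between the pads) lies 19 mm behind it; z points along the fingers, y is the line along which they close (so a half turn about z gives the same grasp; the last joint's range is limited). The gripper opens to 92 mm and grips with 3 to 60 N. Pads are 20 mm wide; open, the fingers measure 128 mm over their backs; the gripper's body (75 mm by 189 mm) begins 69 mm behind the grasp point.
Start: joints at [0.95, 0.158, 1.597, -0, 1.386, -0.21], TCP at [0.23, 0.527, 0.215] pointing down, gripper open.
Joint ranges: [-2.91, 2.91], [-0.94, 2.29], [0.18, 2.7], [-1.29, 4.43], [0.17, 2.64], [-3, 3]. Speed limits (rad/s): [2.57, 2.57, 3.14, 3.14, 3.14, 3.14].

### API

Orientations are given as a rotation vector (axis times angle).
In Python, from workcell import bot gives the robot as it stands. Calls block until the motion is done:
- bot.goto(position, orientation): joint-space move of the TCP to a pose.
- bot.line_to(position, rot=None, max_speed=0.15): straight line of the TCP; rot=None keeps the orientation; max_speed is the mean speed in m/s.
- bot.set_joints(angles): joint-space move.
- bot.set_gripper(opening, newtons=None): opening from 0.0 (shut) to 1.0 (fully open); newtons is the grip in N (None keeps the last); returns when the fingers have stopped.
- bot.hold(seconds).
- bot.inverse_kinematics(position, orientation): joint angles nearest the present ones, or None.
- bot.read_camera(name): name is "scene" or "top"; returns a dict with "pixels" (480x640x3 uint8, blue, green, red), "fx", "fy", "cx", "cy" (pixels), "R" (3x3) and "t" (3): a world point X has camera coordinates R X + t. Camera axes: x right, y down, z forward; pixel columns grow to the right and rows downward; lengths in m; the calibration is good to about 2 mm. A picture is of the moment at which its call begins. There is no depth.
A pose or a line that the arm cannot do raises bot.MotionError and nothing moves.
- bot.job_done(): hands the job in; it is judged then, once.
Readings, each from a call of its own:
- bot.current_clock(): time.
- bot.current_joints(): joint angles.
- bot.current_joint_vel(): joint speeds.
- bot.current_effort(): joint torques, N m.
- bot.current_ee_pos(): TCP position.
- bot.current_tool_rot(): TCP orientation.
- bot.current_contact_force(): force on the tool from outside, world axes, zero at the start.
- bot.current_ft_torque(): the same for the moment, N m.
- bot.current_opening(): opening from 0.0 (shut) to 1.0 (fully open).
- bot.current_grip_force(): force on a finger pad.
Only numpy, scipy, OpenCV 4.12 (cv2) and the standard library are available. Lean on these libraries where they do the work, as an engineer would, in place of code of your own. Each camera call takes 0.05 s, during which the arm holds its last target. There are 200 camera calls.

### The job

Lift the orange-headed level probe out of its dock and lower its steel rod, upright, into the middle of the brass guide tube of the white planter until the red band on the rod is level with the tube's mouth. The rod must not touch the tube or either planter, and the other things on the table are left alone. Finish while still holding the probe there, still and centred, with nothing but the gripper carrying it.

Things in the scene. Friction and masses are not known exactly. Their poses are not given: they have to be found in the camera images.
- probe_head (a point): centre of the probe's orange plastic head, a block 34 (probe x) x 24 (probe y) x 40 mm high (z), black display on top; grasp it across the 24 mm. In the dock it is 120 mm above the table. The probe weighs about 70 g
- probe_tip (a point): lower end of the probe's upright steel rod, 8 mm thick, 114 mm straight below the head's centre. The bare rod is 90 mm long; above it a black disc shoulder, 28 mm wide and 4 mm thick, joins it to the underside of the head
- probe_band (a point): middle of the red band, 5 mm high, painted round the rod 45 mm above its tip and 69 mm below the head's centre
- probe: the loose probe (orange head, steel rod pointing down); origin at the rod's tip, z up along the rod towards the head, x and y along the head's 34 and 24 mm sides
- dock: white dock block, 64 x 64 x 96 mm high, fixed to the table, with a 17 mm wide upright hole in the middle of its top; origin at the centre of its underside. The probe stands in it with its black shoulder resting on the dock's top, the rod inside the hole reaching to 6 mm above the table; the head's sides are turned at most some 10 degrees from the dock's
- planter_white: the planter to be probed: white glazed self-watering planter trough, 110 (its x) x 190 (its y) x 100 mm high, fixed to the table; origin at the centre of its underside. Cork cover with pebbles and a rigid low artificial succulent on the -y half (up to 140 mm above the table), upright brass guide tube on the +y half
- planter_white_guide (a point): centre of the open mouth of the brass guide tube in the white planter: tube upright, bore 20 mm wide, outside 33 mm wide, 40 mm long, mouth 12 mm above the cork and 110 mm above the table; the planter is hollow below it (75 mm from the tube's lower end to the table). It lies 50 mm along the planter's +y axis from its middle
- planter_blue: another planter, bystander: blue glazed self-watering planter trough, 110 (its x) x 190 (its y) x 100 mm high, fixed to the table; origin at the centre of its underside. Cork cover with pebbles and a rigid low artificial succulent on the -y half (up to 140 mm above the table), upright brass guide tube on the +y half
- mug: blue mug, 80 mm wide, 90 mm high, bystander; origin at the centre of its underside
- remote: black remote control, 45 x 180 x 18 mm, bystander; origin at the centre of its underside
There are look-alikes about, which are no part of the job. Several things have the shape of the probe; the one meant has the colours described above. Of the things shaped like the dock, the white one is meant.

How it is judged:
By the outcome, as a careful person would: the job done as asked, in the order asked, and still so for the second after the job is handed in, while the arm keeps its last pose, push and grip.
It also fails if it takes over 42 s, if anything falls off the work surface, if the arm or the gripper's body presses on something with over 40 N, if the wrist force passes 120 N, or if a joint passes its speed limit or range.

## Working session

There is one attempt and no reset: what is moved stays moved. The work goes in short steps, each a Python script; the robot and the scene stay as the last script left them, time stands still between calls to the robot, and variables do not carry over. Pictures are saved under pics/ and viewed, at most 10 in all, crops included, and the job is handed in when it is done.

```bash
mkdir -p pics; ls; python3 - <<'E'
from workcell import bot
import cv2,numpy as np
for n in("scene","top"):
    c=bot.read_camera(n); cv2.imwrite(f"pics/{n}0.png",c["pixels"])
    R=np.array(c["R"]);print(n,c["fx"],c["cx"],c["cy"],"pos",-R.T@np.array(c["t"]),R.round(3).tolist())
print(bot.current_clock())
E
```

```text
pics
scene 463.9493901383835 316.5715713212212 244.10353152976782 pos [1.08452292 0.0461666  0.73079414] [[-0.065, 0.998, -0.018], [0.752, 0.037, -0.658], [-0.655, -0.056, -0.753]]
top 583.73063473683 326.4076170601447 232.68488457736672 pos [0.36043753 0.01951267 1.27191314] [[-0.007, -1.0, -0.014], [-0.989, 0.009, -0.145], [0.145, 0.013, -0.989]]
0.1
```

View pics/scene0.png

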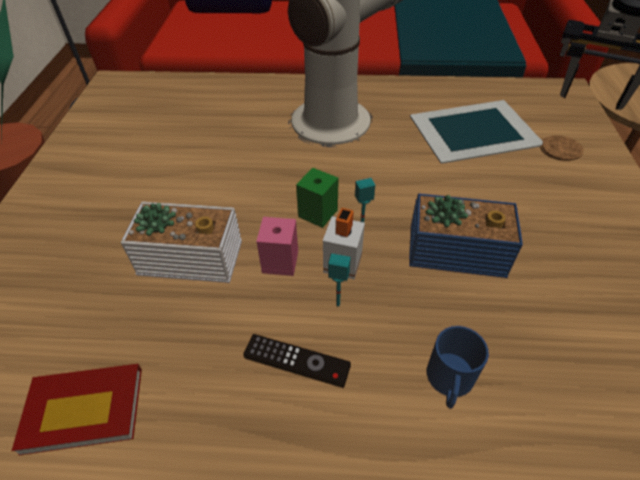

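View pics/top0.png

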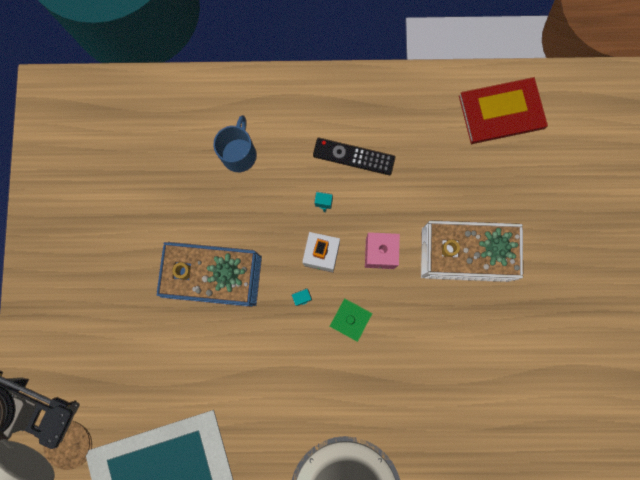

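Candidates for the probe, as top / scene pixels:
- Orange-headed probe in the white dock: (320,248) / (345,221). This one matches the description.
- Teal probe: (323,200) / (339,268).
- Teal probe: (302,297) / (365,190).

Dock candidates in the top view are white (321,252), pink (383,250) and green (351,320). The guide tube is either the white planter's (451,249) / (204,224) or the blue one's (180,271) / (496,217). I choose the orange probe, the white dock and the white planter's tube, and will check with one close crop.

```bash
python3 - <<'E'
import cv2,numpy as np
t=cv2.imread("pics/top0.png");s=cv2.imread("pics/scene0.png")
def z(i,u,v,w=35): return cv2.resize(i[v-w:v+w,u-w:u+w],(390,290) if 0 else (290,290),interpolation=cv2.INTER_CUBIC)
a=np.vstack([np.hstack([z(t,320,248),z(t,451,249)]),np.hstack([z(s,345,221),z(s,204,224)])])
cv2.imwrite("pics/crop0.png",a)
for n,i,(u,v) in(("t",t,(451,249)),("s",s,(204,224))):
    h=cv2.cvtColor(i,cv2.COLOR_BGR2HSV);print(n,[h[v+d,u-14:u+15:2].tolist() for d in(0,)])
for n,i,(u,v) in(("t",t,(320,248)),("s",s,(345,221))):
    h=cv2.cvtColor(i,cv2.COLOR_BGR2HSV);print(n,[h[v+d,u-14:u+15:2].tolist() for d in(0,)])
E
```

```text
t [[[16, 122, 150], [15, 122, 146], [15, 132, 131], [19, 159, 120], [20, 161, 154], [19, 39, 176], [114, 7, 193], [113, 5, 193], [17, 78, 131], [20, 172, 111], [21, 162, 157], [19, 156, 147], [16, 127, 139], [15, 62, 135], [14, 21, 160]]]
s [[[16, 41, 132], [14, 84, 115], [14, 146, 110], [18, 167, 128], [19, 169, 115], [17, 168, 94], [17, 165, 94], [19, 168, 82], [18, 161, 81], [18, 172, 111], [18, 169, 127], [18, 173, 93], [14, 131, 80], [14, 141, 123], [15, 136, 129]]]
t [[[130, 4, 191], [102, 7, 194], [115, 8, 197], [120, 5, 195], [13, 142, 185], [14, 167, 99], [130, 46, 33], [98, 27, 38], [105, 15, 34], [16, 198, 107], [15, 225, 151], [143, 6, 182], [108, 7, 196], [108, 7, 195], [113, 5, 194]]]
s [[[17, 11, 170], [23, 6, 172], [13, 47, 130], [10, 209, 99], [10, 210, 113], [10, 213, 129], [11, 209, 145], [11, 210, 146], [12, 209, 162], [11, 214, 132], [10, 200, 111], [12, 42, 150], [17, 29, 157], [15, 43, 155], [15, 52, 138]]]
```

View pics/crop0.png

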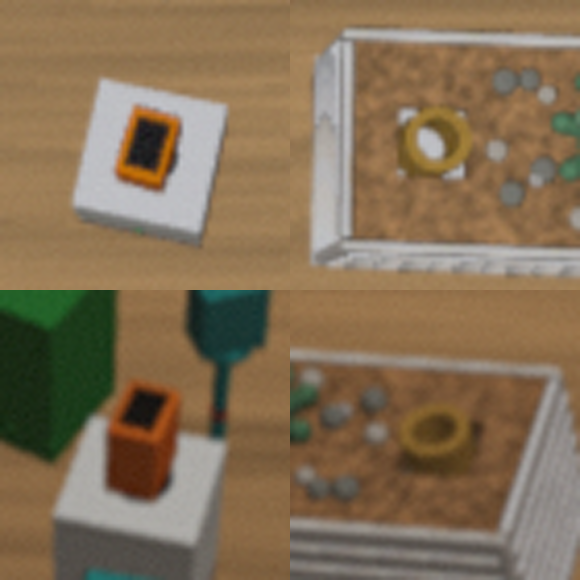

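The crop shows the orange probe with its black display in the white dock: display at about top (320,248) and scene (345,214). The white planter's brass mouth is at about top (451,249) and scene (205,223). The choice is confirmed, so I'll measure now.

```bash
cat > h.py <<'E'
import cv2,numpy as np
from workcell import bot
from scipy.optimize import least_squares
def ray(c,p):
    R=np.array(c["R"]);t=np.array(c["t"]);o=-R.T@t
    p=np.atleast_2d(p).astype(float)
    d=np.c_[(p[:,0]-c["cx"])/c["fx"],(p[:,1]-c["cy"])/c["fy"],np.ones(len(p))]@R
    return o,d
def plane(c,p,z):
    o,d=ray(c,p); return o+d*((z-o[2])/d[:,2])[:,None]
def proj(c,X):
    q=np.atleast_2d(X)@np.array(c["R"]).T+np.array(c["t"]); return np.c_[q[:,0]/q[:,2]*c["fx"]+c["cx"],q[:,1]/q[:,2]*c["fy"]+c["cy"]]
def tri(c1,p1,c2,p2):
    P=[np.array([[c["fx"],0,c["cx"]],[0,c["fy"],c["cy"]],[0,0,1]])@np.c_[c["R"],c["t"]] for c in(c1,c2)]
    X=cv2.triangulatePoints(P[0],P[1],np.array(p1,float).reshape(2,1),np.array(p2,float).reshape(2,1))[:,0];X=X[:3]/X[3]
    return X,[np.round(proj(c,X)[0]-p,2) for c,p in((c1,p1),(c2,p2))]
S=8
def comp(c,lo,hi,u,v,w=22,close=0):
    """upsampled HSV mask near (u,v): largest component's contour, in image pixels, and its centroid"""
    i=cv2.resize(c["pixels"][v-w:v+w,u-w:u+w],None,fx=S,fy=S,interpolation=cv2.INTER_CUBIC)
    m=cv2.inRange(cv2.cvtColor(i,cv2.COLOR_BGR2HSV),lo,hi)
    if close:m=cv2.morphologyEx(m,cv2.MORPH_CLOSE,np.ones((close,close)))
    m=cv2.morphologyEx(m,cv2.MORPH_OPEN,np.ones((7,7)))
    k=max(cv2.findContours(m,cv2.RETR_EXTERNAL,cv2.CHAIN_APPROX_NONE)[0],key=cv2.contourArea)
    M=cv2.moments(k);off=np.array([u-w,v-w])
    f=lambda q:(np.asarray(q,float)+.5)/S-.5+off
    return f(k[:,0]),f([M["m10"]/M["m00"],M["m01"]/M["m00"]]),i,k
def circ(c,k,z,r):
    """circle of radius r at height z through the half of the outline away from the camera"""
    P=plane(c,k,z)[:,:2];o,_=ray(c,[[0,0]]);m=P.mean(0);a=m-o[:2];a/=np.linalg.norm(a)
    Q=P[(P-m)@a>0]
    s=least_squares(lambda x:np.hypot(*(Q-x).T)-r,m,loss="soft_l1",f_scale=.001)
    return s.x,np.abs(s.fun).mean()
E
python3 - <<'E'
from h import *
c={n:bot.read_camera(n) for n in("top","scene")}
vis=[];D={}
for n,(u,v),(a,b) in(("top",(320,248),(451,249)),("scene",(345,217),(204,224))):
    k,D[n],i,kk=comp(c[n],(0,0,0),(179,255,62),u,v,10 if n=="top" else 12); cv2.drawContours(i,[kk],-1,(255,0,255),1);vis.append(cv2.resize(i,(290,290)))
    P=plane(c[n],k,.14)[:,:2].astype(np.float32)*1000
    r=cv2.minAreaRect(P);bx=cv2.boxPoints(r);e=max((bx[1]-bx[0],bx[2]-bx[1]),key=np.linalg.norm)
    print(n,"display",D[n],plane(c[n],D[n],.14)[0].round(4),"size",np.round(r[1],1),"long axis deg",np.degrees(np.arctan2(e[1],e[0]))%180)
    ko,_,i,kk=comp(c[n],(3,170,60),(17,255,255),u,v,20,15)
    r=cv2.minAreaRect((plane(c[n],ko,.14)[:,:2]*1000).astype(np.float32));print("orange rect",r)
    k,_,i,kk=comp(c[n],(17,140,50),(25,255,255),a,b,14,25);cv2.drawContours(i,[kk],-1,(255,0,255),1);vis.append(cv2.resize(i,(290,290)))
    D[n+"g"]=circ(c[n],k,.11,.0165);print("guide",D[n+"g"])
print("head top",tri(c["top"],D["top"],c["scene"],D["scene"]))
p=[proj(c[n],[*D[n+"g"][0],.11])[0] for n in("top","scene")]
print("guide",tri(c["top"],p[0],c["scene"],p[1]))
# dock yaw, planter yaw
k,_,i,kk=comp(c["top"],(0,0,150),(179,40,255),321,252,24,60);r=cv2.minAreaRect((plane(c["top"],k,.096)[:,:2]*1000).astype(np.float32));print("dock",r)
cv2.imwrite("pics/m1.png",np.vstack([np.hstack(vis[:2]),np.hstack(vis[2:])]))
print(bot.current_clock(),bot.current_tool_rot())
E
```

```text
top display [320.08997357 247.44056204] [0.4975 0.0469 0.14  ] size [13.2 20.9] long axis deg 163.1131
orange rect ((495.47857666015625, 46.23651123046875), (23.863481521606445, 34.2204704284668), 73.89009857177734)
guide (array([ 0.49917014, -0.21445153]), np.float64(0.0007208362823531635))
scene display [344.24875459 214.27380175] [0.4973 0.047  0.14  ] size [12.9 20.3] long axis deg 162.33057
orange rect ((513.6661376953125, 46.3879280090332), (28.487916946411133, 66.4815444946289), 81.0189437866211)
guide (array([ 0.50078137, -0.21468601]), np.float64(0.0005102327091139372))
head top (array([0.49749559, 0.04692861, 0.14024342]), [array([-0.01,  0.  ]), array([-0.01, -0.  ])])
guide (array([ 0.49939628, -0.21495932,  0.10852953]), [array([ 0.11, -0.03]), array([0.18, 0.01])])
dock ((497.05096435546875, 46.491668701171875), (64.84359741210938, 65.28475189208984), 76.99059295654297)
0.2 [-6.40709241e-01 -3.07508968e+00  1.72411713e-03]
```

View pics/m1.png

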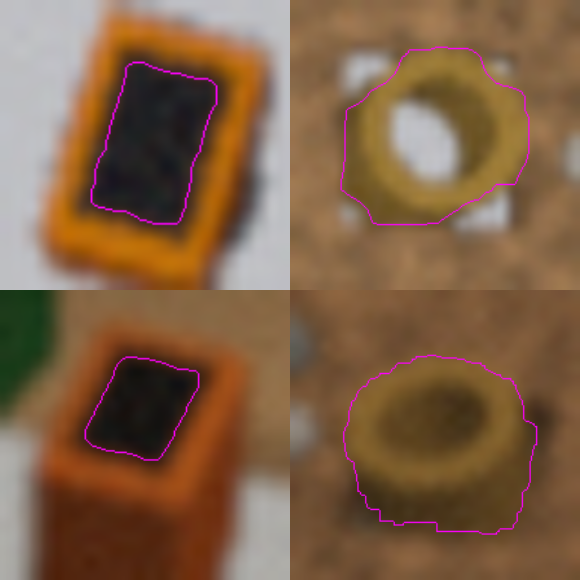

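The two views agree:
- **Head:** top at (0.4975, 0.0469, 0.140), long axis at 163°.
- **Guide mouth:** (0.500, −0.2146, ~0.11).

Next is the grasp, with the jaws closing along 73°.

```bash
cat >> h.py <<'E'
def rot(psi):
    a=np.radians((psi+90)/2); return np.pi*np.array([np.cos(a),np.sin(a),0])
E
python3 - <<'E'
from h import *
c={n:bot.read_camera(n) for n in("top","scene")}
for a,b in(((323,200),(339,268)),((302,297),(365,190))):print("teal",tri(c["top"],a,c["scene"],b)[0].round(3))
for psi in(73,-107):
    print(psi,[np.round(q,2) if (q:=bot.inverse_kinematics(p,rot(psi))) is not None else None for p in([.4975,.0469,.23],[.4975,.0469,.104],[.4975,.0469,.27],[.5,-.2146,.27],[.5,-.2146,.16])])
bot.set_gripper(.6,20)
bot.goto([.4975,.0469,.23],rot(73))
print(bot.current_ee_pos(),bot.current_clock(),bot.current_joints())
i=bot.read_camera("scene")["pixels"];cv2.imwrite("pics/above.png",cv2.resize(i[120:320,220:480],None,fx=3,fy=3))
E
```

```text
teal [0.598 0.041 0.112]
teal [0.402 0.085 0.114]
73 [array([-0.15, -0.05,  1.78, -0.  ,  1.41, -1.42]), array([-0.15,  0.08,  1.91, -0.  ,  1.15, -1.42]), array([-0.15, -0.07,  1.73, -0.  ,  1.49, -1.42]), array([-0.63,  0.05,  1.61,  0.  ,  1.49, -1.9 ]), array([-0.63,  0.13,  1.74,  0.  ,  1.27, -1.9 ])]
-107 [array([-0.15, -0.05,  1.78, -0.  ,  1.41,  1.72]), array([-0.15,  0.08,  1.91, -0.  ,  1.15,  1.72]), array([-0.15, -0.07,  1.73, -0.  ,  1.49,  1.72]), array([-0.63,  0.05,  1.61, -0.  ,  1.49,  1.24]), array([-0.63,  0.13,  1.74, -0.  ,  1.27,  1.24])]
[0.49743365 0.04762638 0.22997451] 2.975 [-1.47013456e-01 -5.02708108e-02  1.78373952e+00  2.48326276e-04
  1.40822568e+00 -1.42215195e+00]
```

View pics/above.png

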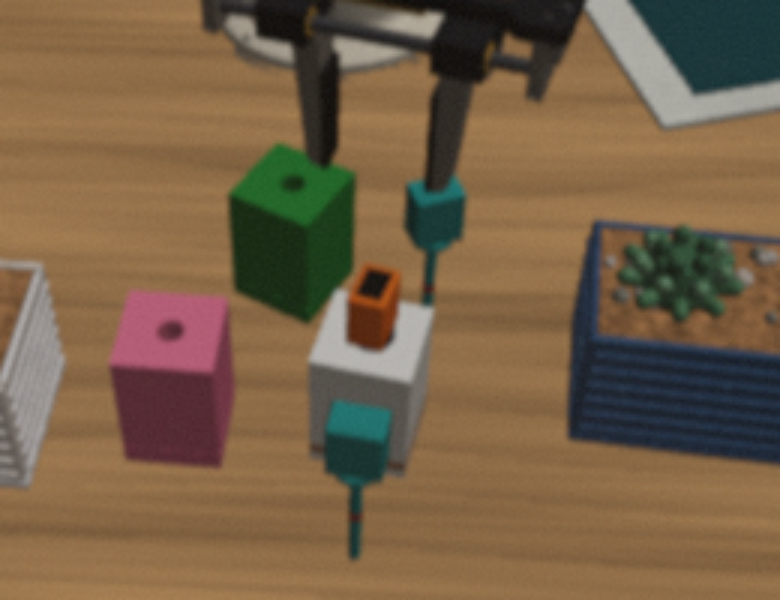

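The fingers hang above and behind the orange head (crop (373,305)) with the jaws along y, and the teal probes are clear of them. I'll descend, grip and lift.

```bash
python3 - <<'E'
from h import *
bot.line_to([.4975,.0469,.103],max_speed=.1)
print(bot.current_ee_pos(),bot.current_contact_force())
bot.set_gripper(0.,25)
print("open",bot.current_opening()*92,bot.current_grip_force(),bot.current_contact_force(),bot.current_clock())
bot.line_to([.4975,.0469,.125],max_speed=.05)
print(bot.current_opening()*92,bot.current_contact_force())
bot.line_to([.4975,.0469,.275],max_speed=.12)
bot.hold(.3)
print(bot.current_ee_pos(),bot.current_opening()*92,bot.current_grip_force(),bot.current_contact_force(),bot.current_ft_torque(),bot.current_clock())
i=bot.read_camera("scene")["pixels"];cv2.imwrite("pics/lift.png",cv2.resize(i[80:300,220:480],None,fx=2.7,fy=2.7))
E
```

```text
[0.49809957 0.04682478 0.10371059] [ 0.41509877 -0.37904052 -0.17610074]
open 23.93244847996418 25.000079870224 [0.43263311 0.19415339 0.89731143] 5.0167
23.925149803243258 [-0.29818955  0.78395639 -0.52538738]
[0.49735269 0.04690996 0.27467125] 23.966263699979915 24.999898374080658 [ 0.09610398 -0.15093334 -1.16420221] [0.02140643 0.02614485 0.00352195] 7.3083
```

View pics/lift.png

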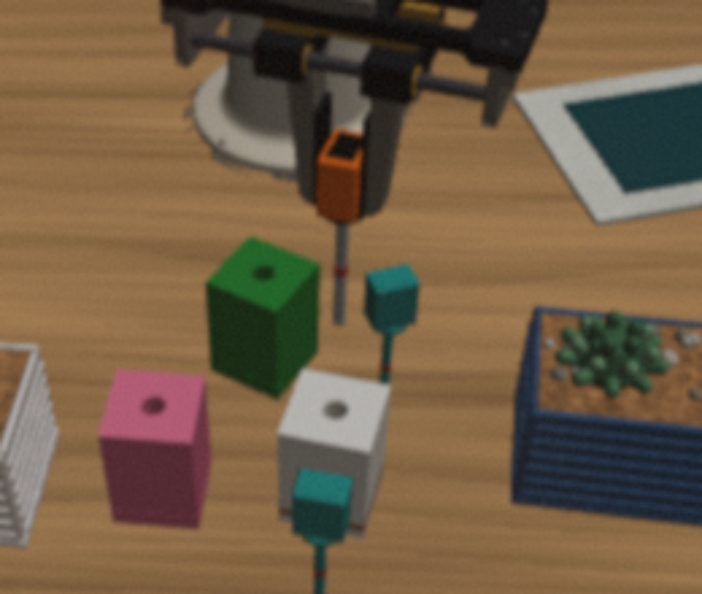

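The probe is held: the orange head is at crop (342,178), the red band at (341,271) and the tip at (339,323). The rod hangs clear above the emptied white dock. Next I move over the guide and measure the rod.

```bash
cat >> h.py <<'E'
def red(c,u,v,w=16):
    """centre of the red band near (u,v)"""
    i=cv2.resize(c["pixels"][v-w:v+w,u-w:u+w],None,fx=S,fy=S,interpolation=cv2.INTER_CUBIC)
    h=cv2.cvtColor(i,cv2.COLOR_BGR2HSV)
    m=cv2.inRange(h,(0,110,50),(7,255,255))|cv2.inRange(h,(172,110,50),(179,255,255))
    n,l,s,ce=cv2.connectedComponentsWithStats(m)
    if n<2:return None,0
    k=1+s[1:,4].argmax();return (ce[k]+.5)/S-.5+[u-w,v-w],s[k,4]/S/S
E
python3 - <<'E'
from h import *
G=np.array([.5,-.2146])
bot.line_to([*G,.275],max_speed=.13);bot.hold(.4)
p=bot.current_ee_pos();print(p,bot.current_opening()*92,bot.current_clock())
for n in("scene","top"):
    c=bot.read_camera(n);e=proj(c,[[p[0],p[1],p[2]-.0527],[p[0],p[1],p[2]-.0977],[*G,.11]])
    r,a=red(c,*e[0].round().astype(int));print(n,"expect band,tip,mouth",e.round(1).tolist(),"red",r,a)
    if r is not None: print("band xy at expected z",plane(c,r,p[2]-.0527)[0])
    u,v=e[1].round().astype(int)
    cv2.imwrite(f"pics/over_{n}.png",cv2.resize(c["pixels"][v-55:v+55,u-45:u+45],None,fx=5,fy=5,interpolation=cv2.INTER_CUBIC))
cv2.imwrite("pics/over.png",np.hstack([cv2.resize(cv2.imread(f"pics/over_{n}.png"),(400,490)) for n in("scene","top")]))
E
```

```text
[ 0.50001435 -0.2145357   0.27502165] 23.827137975551906 9.9167
scene expect band,tip,mouth [[190.0, 175.7], [195.7, 195.4], [203.4, 222.0]] red [190.46256916 176.42885546] 11.296875
band xy at expected z [ 0.5017566  -0.21324383  0.22232165]
top expect band,tip,mouth [[463.5, 239.3], [458.3, 242.5], [451.3, 246.9]] red None 0
```

View pics/over.png

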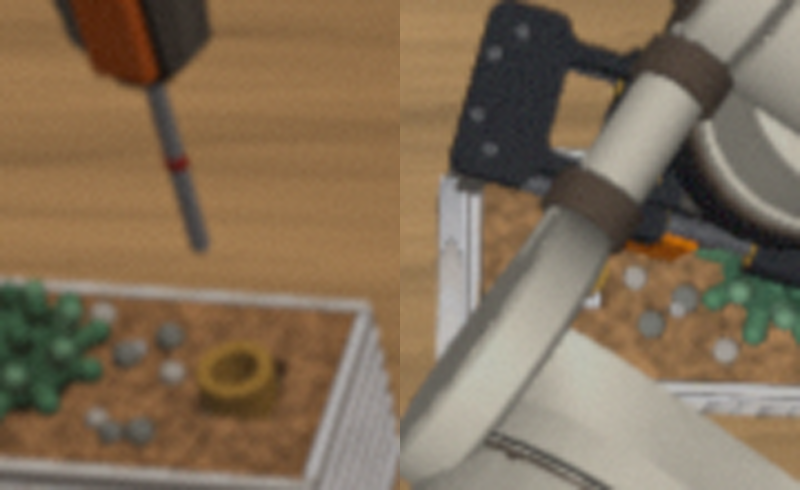

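The rod hangs above the white planter: band at scene (190.5,176.4), about half a pixel right of where I expected it, and the mouth at (203.4,222). The top view is blocked by the arm. Before lowering I'll check the rod's line for tilt and offset in the scene view, against the tube as seen by the same camera.

```bash
cat >> h.py <<'E'
def rod(c,p,lo,hi):
    """measured minus expected rod axis column (px), at heights lo..hi above the tip; rod expected below TCP p"""
    tip=p[2]-.0977; h=cv2.cvtColor(c["pixels"],cv2.COLOR_BGR2HSV).astype(float); out=[]
    for z in np.arange(lo,hi,.004):
        u,v=proj(c,[p[0],p[1],tip+z])[0]; r=int(round(v)); u+= (r-v)*(-.29)*-1
        cols=np.arange(int(u)-8,int(u)+10); w=np.clip(90-h[r,cols,1],0,None)
        if w.sum()>60: out.append((z,(w*cols).sum()/w.sum()-u))
    return np.array(out)
E
python3 - <<'E'
from h import *
c=bot.read_camera("scene");p=bot.current_ee_pos()
d=rod(c,p,.004,.08);print(np.c_[d[:,0]*1000,d[:,1]].round(2).tolist())
E
python3 - <<'E'
from h import *
p=[.5,-.2146,.224]
bot.line_to(p,max_speed=.1);bot.hold(.4)
p=bot.current_ee_pos();c=bot.read_camera("scene");d=rod(c,p,.004,.08)
print(p,np.c_[d[:,0]*1000,d[:,1]].round(2).tolist())
e=proj(c,[p[0],p[1],p[2]-.0527])[0];r,a=red(c,*e.round().astype(int));print("band",r,"expect",e)
k,_,_,_=comp(c,(17,140,50),(25,255,255),204,224,14,25);print("guide now",circ(c,k,.11,.0165),bot.current_clock())
i=c["pixels"][170:260,155:255];cv2.imwrite("pics/near.png",cv2.resize(i,None,fx=6,fy=6,interpolation=cv2.INTER_CUBIC))
E
```

```text
[[4.0, 0.3], [8.0, 0.36], [12.0, 0.41], [16.0, 0.44], [20.0, 0.26], [24.0, 0.35], [28.0, 0.36], [32.0, 0.33], [36.0, 0.36], [48.0, 0.27], [52.0, 0.39], [56.0, 0.46], [60.0, 0.35], [64.0, 0.38], [68.0, 0.48], [72.0, 0.4], [76.0, 0.48]]
[ 0.50013462 -0.21468666  0.22434401] [[4.0, 0.24], [8.0, 0.27], [12.0, 0.3], [16.0, 0.29], [20.0, 2.33], [24.0, -0.43], [28.0, -1.64], [32.0, 0.24], [36.0, 0.32], [48.0, -0.46], [52.0, 0.26], [56.0, 0.29], [60.0, 0.25], [64.0, 0.4], [68.0, 0.3], [72.0, 0.36], [76.0, 0.27]]
band [197.04549632 198.55606618] expect [196.2806492  197.83903438]
guide now (array([ 0.50142092, -0.21425003]), np.float64(0.00039828952771750226)) 11.175
```

View pics/near.png

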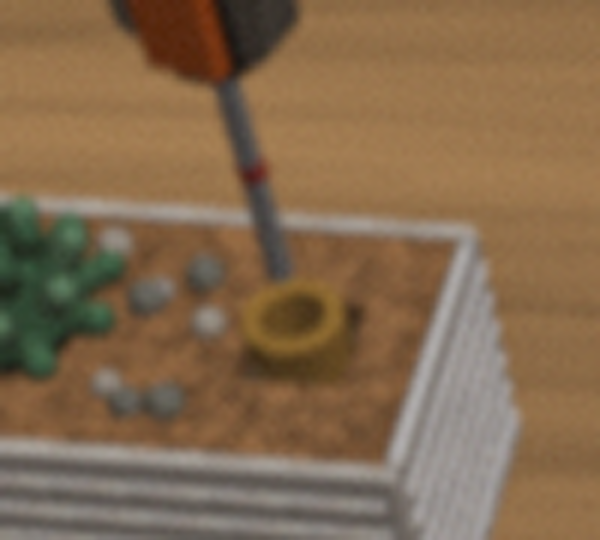

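The crop shows the rod just behind and above the brass mouth: tip at scene (202,217), mouth at (203.4,222), band at (197,198.6). The column offset is the same all along the rod, so it is upright, about 0.5 mm towards +y. I'll trim y by −0.4 mm and lower slowly while watching the force.

```bash
python3 - <<'E'
from h import *
bot.line_to([.5,-.215,.224],max_speed=.03);bot.hold(.2)
f0=np.array(bot.current_contact_force())
for z in(.2,.18,.1624):
    bot.line_to([.5,-.215,z],max_speed=.04);print(z,np.round(np.array(bot.current_contact_force())-f0,2))
bot.hold(.7)
p=bot.current_ee_pos();c=bot.read_camera("scene");d=rod(c,p,.05,.085)
print(p,"rod dcol",d[:,1].mean(),bot.current_contact_force(),f0,bot.current_ft_torque(),bot.current_opening()*92)
e=proj(c,[p[0],p[1],p[2]-.0527])[0];r,a=red(c,*e.round().astype(int));print("band",r,"expect",e)
if r is not None:
    # band seen on the rod's near surface, 4 mm toward the camera: height on a vertical plane there
    o,dd=ray(c,r);n=np.array([o[0]-p[0],o[1]-p[1]]);n/=np.linalg.norm(n)
    s=((p[:2]+n*.0035-o[:2])@n)/(dd[0][:2]@n);print("band point",o+s*dd[0])
print(bot.current_clock())
i=c["pixels"][180:250,165:245];cv2.imwrite("pics/in.png",cv2.resize(i,None,fx=8,fy=8,interpolation=cv2.INTER_CUBIC))
E
```

```text
0.2 [ 0.01 -0.71  0.41]
0.18 [ 0.28 -0.27 -0.47]
0.1624 [-0.84  0.2  -1.11]
[ 0.50000162 -0.2149837   0.16239605] rod dcol 0.25539027523324115 [ 0.28893432  0.4266558  -0.30368399] [ 0.05497948  0.13466457 -0.05748329] [ 0.04668077 -0.02094134 -0.02234134] 23.719202250118816
band [203.77733826 222.80476442] expect [203.22563507 222.11403804]
band point [ 0.50294813 -0.21299854  0.11100774]
14.3667
```

View pics/in.png

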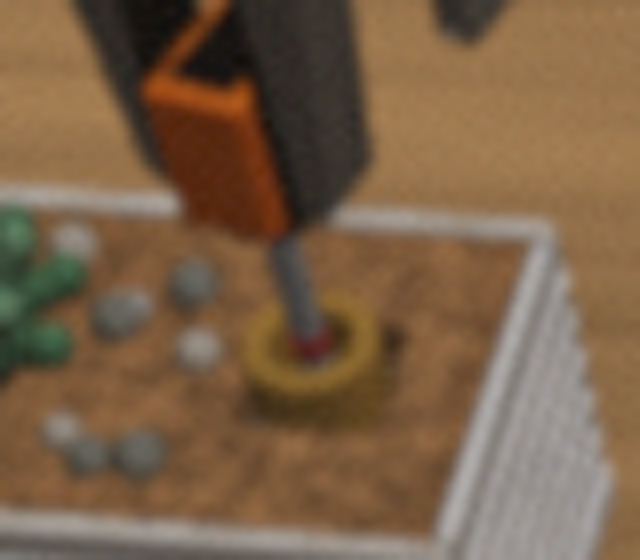

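The band sits in the middle of the mouth: crop (312,345) against an outer rim spanning 243–382. No contact force shows. The band's front reads about 1 mm high, so I'll lower 0.7 mm, settle and hand in.

```bash
python3 - <<'E'
from h import *
bot.line_to([.5003,-.215,.1617],max_speed=.01);bot.hold(1.)
print(bot.current_ee_pos(),bot.current_contact_force(),np.abs(bot.current_joint_vel()).max(),bot.current_opening()*92,bot.current_clock())
print(bot.job_done())
E
```

```text
[ 0.50026516 -0.21498506  0.16167293] [-0.49377244 -0.01179061  0.21550854] 0.0007958662194934567 24.003256547912503 15.6167
the job is handed in; nothing more can be done
None
```

I handed the job in at 15.6 s with the gripper holding the probe still and upright in the white planter's guide tube; by my measurements it is centred and its red band level with the mouth, both to about 1 mm, and I saw no sign of contact, but no verdict came back.

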